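# Hold the finishing crate's gate open

## Robot

A 6-joint arm with a two-finger parallel gripper is mounted at the origin on the work surface; the furniture and walls round the work are solid. World frame = base frame: x ahead of the robot, y to its left, z up, the work surface at z = 0. Lengths are in mm, angles in rad, forces in N, time in s.
With the tool pointing down it reaches from about 350 to 875 mm from the base axis. Payload 4.2 kg.
Tool frame: the origin (TCP) lies between the finger pads; the fingertips stand 25 mm ahead of it and the grasp point (between the pads) lies 6 mm ahead of it; z points along the fingers, y is the line along which they close (so a half turn about z gives the same grasp; the last joint's range is limited). The gripper opens to 85 mm and grips with 20 to 120 N. Pads are 22 mm wide; open, the fingers measure 114 mm over their backs; the gripper's body (76 mm by 85 mm) begins 54 mm behind the grasp point. The pads swing forward as they close: fully open they stand 13 mm farther back than shut.
Start: joints at [-1.05, 0.385, 0.008, 0, -1.194, -0.259], TCP at [161.779, -603.678, 256.312] pointing down, gripper open.
Joint ranges: [-3.14, 3.14], [-1.21, 2.06], [-1.07, 1.41], [-3.16, 2.05], [-2.99, -0.16], [-3.1, 3.1]. Speed limits (rad/s): [2.79, 2.79, 3.14, 3.14, 3.14, 3.14].

## Interface

Orientations are given as a unit quaternion [x, y, z, w].
In Python, from bench import arm gives the robot as it stands.
- The arm moves only by the shell command python3 -m pendant 'ROWS'. ROWS is JSON, a list of rows, each a list of 7 numbers: the shift along the tool's x, y, z in m, then the turn, a rotation vector about the tool's x, y, z in degrees, then the finger opening in m, from 0 to 0.0854. In form: [[x, y, z, wx, wy, wz, fingers], ...]. A call has 1 to 12 rows; each row shifts and turns the commanded pose from where the row before left it, along the tool's axes as they then stand; what a row does not reach is not made up. A row lasts 1/10 s, in which the tool goes at most 50 mm and 8.59 degrees, less where a joint would pass 70% of its speed; a pose out of reach is approached as far as the arm can. A call is refused whole if a number of a shift passes 0.05 or a number of a turn 8.59, either way. A call with a gripper value outside its range is refused whole. The fingers move at their own pace and stop on an object; the grip force is fixed at half the most. Time passes only in rows, so rows that do not move let the fingers close. It gives the time, the measured TCP pose, the force, the opening and the grip force at its end, in the units of the state.
- arm.read_state(): the state, without advancing time (a new reading comes with each control period).
- arm.get_image(name): name is "scene" or "top"; returns a dict with "image" (480x640x3 uint8, red, green, blue), "fx", "fy", "cx", "cy" (pixels), "k1" (the pictures are not rectified: a ray, as slopes to the right and down, at radius r is drawn at 1 + k1 r^2 times it, then the intrinsics apply), "xyz" and "rotation" of the camera in the world. Camera axes: x right, y down, z forward; pixel columns grow to the right and rows downward; lengths in mm; the calibration is good to about 2 mm. A picture is of the moment at which its call begins. There is no depth.
- arm.job_done(): hands the job in; it is judged then, once.
The state is a dict: "clock": time; "joints": joint angles; "joint_vel": joint speeds; "joint_efforts": joint torques, N m; "position": TCP position; "ee_rot": TCP orientation; "contact_force": force on the tool from outside, world axes, zero at the start; "wrist_torque": the same for the moment, N m; "gripper_width": finger opening in mm; "grasp_force": force on a finger pad.
Only numpy, scipy, OpenCV 4.12 (cv2) and the standard library are available. Lean on these libraries where they do the work, as an engineer would, in place of code of your own. Each camera call takes 0.05 s, during which the arm holds its last target. There are 200 camera calls.

## Task

Open the front gate of the small plywood finishing crate and hold it wide so that a workmate can reach in. First release the safety catch (the pair of steel ears nearer the hinge) by pinching its ears together, then pinch the ears of the bolt catch (the pair at the free end) together to draw the bolt, and swing the gate out past its detent until it is at or close to its stop. Finish still holding the gate there with the fingers, as it springs back if let go, and do not disturb the things in the crate or on the bench.

Things in the scene. Friction and masses are not known exactly. Their poses are not given: they have to be found in the camera images.
- crate: Open-topped plywood crate fixed to the bench, 122 mm deep (x) by 248 mm wide (y), walls 140 mm high, posts of 143 mm at the two front corners. Origin: centre of its underside. Its -x side is the front, closed by the gate; z up. A flat steel tongue, 4 mm high, lies on the bench in front of it and carries the sprung detent ball.
- hinge_axis (a point): Point on the gate's vertical hinge axis, 140 mm above the bench, at the crate's front right corner (x -67, y -100 mm in the crate's frame).
- gate: The gate: a framed wooden leaf 16 mm thick (x), 184 mm long (y, from 12 to 196 mm from the hinge axis), from 22 to 140 mm above the bench, with both catches on its top edge. Origin: on the hinge axis at bench height; its y axis points from the hinge along the gate to the free end, z up, -x is its outer face (the way it opens).
- gate_hinge (a joint): Gate angle, rad: 0 shut, grows as it swings out to the crate's front (counterclockwise from above), stop at 1.3. A closing spring of 0.25 to 0.38 N m always acts; a detent from about 0.62 to 0.88 rad adds up to about 1 N m (some 8 N in all at the bolt catch). Let go beyond the detent, the gate falls back and rests on it near 0.8.
- safety_catch (a joint): Travel of the safety catch, m: 0 locked (its blade stops the bolt from being drawn), 0.016 fully pinched. Needs about 6 N and stays where it is put. It moves along the gate's x, from the outer face inwards.
- safety_pinch (a point): Point midway between the outer faces of the safety catch's ears when pinched, 185 mm above the bench (gate frame x 8, y 65 mm). Ears: upright steel plates 8 mm thick (gate x), 20 mm wide, top at 196 mm, free from 160 mm up. Inner ear fixed, far face at gate x +23 mm; outer ear moves, outer face at x -23 mm locked, -7 mm pinched: 46 mm over both ears locked, 30 mm pinched.
- bolt_catch (a joint): Travel of the bolt catch, m: 0 with the bolt shot into the keeper on the post, 0.016 fully pinched; the gate is free from about 0.011. It is blocked until the safety catch is released. Spring of 4.5 N at 0 to 9.3 N at 0.016 drives it back when let go. It moves along the gate's y towards the hinge. The gate may be swung by the pinched ears.
- bolt_pinch (a point): Point midway between the outer faces of the bolt catch's ears when pinched, 185 mm above the bench (gate frame x 0, y 156 mm). Ears: upright steel plates 8 mm thick (gate y), 24 mm wide, top at 196 mm, free from 163 mm up. Ear nearer the hinge fixed, face at gate y 141 mm; the other moves, outer face at y 187 mm shut, 171 mm pinched: 46 mm over both shut, 30 mm pinched.
- paint_tin: Bystander: closed tin, 78 mm diameter, 78 mm high, standing in the crate. Origin: centre of its underside.
- sanding_block: Bystander: sanding block 62x116x34 mm lying in the crate. Origin: centre of its underside.
- mug: Bystander: mug, 80 mm diameter, 94 mm high, on the bench left of the crate. Origin: centre of its underside.
- offcut: Bystander: wooden offcut 45x140x45 mm lying on the bench, nearer the robot and to the left. Origin: centre of its underside.
- tape_measure: Bystander: tape measure 76x94x34 mm on the bench left of the crate. Origin: centre of its underside.
- oil_can: Bystander: copper oil can with a long spout, 84x103x196 mm, on the bench to the right. Origin: centre of its underside.

How it is judged (in metres and radians):
On the way, in this order (a step that is already met when the one before it is completed fails the run):
1. the safety catch is pinched home (at least 11 of 16 mm) with the gate still shut (value of joint safety_catch above 0.011 m and value of joint gate_hinge below 0.1 rad), for 0.2 s.
2. the bolt catch is pinched (at least 10 of 16 mm) by the fingers (value of joint bolt_catch above 0.01 m and contact force between the fingers and gate above 1 N), for 0.1 s.
3. the gate is swung out past its detent (0.95 rad) (value of joint gate_hinge above 0.95 rad), for 0.1 s.
At the end, for the whole second after the job is handed in: The gate is at 1.1 rad or more (stop at 1.3), at rest, held there by the fingers (at least 0.5 N on the gate or its catches), with the safety catch still released (8 mm or more) (value of joint gate_hinge above 1.1 rad and velocity of joint gate_hinge between -0.1 and 0.1 rad/s and contact force between the fingers and gate above 0.5 N and value of joint safety_catch above 0.008 m); the arm keeps its last pose, push and grip.
It fails at once if a thing in the crate or on the bench is moved by more than 30 mm (distance of any of paint_tin, sanding_block, mug, offcut, tape_measure, oil_can from where it was at the start of the episode above 0.03 m).
It also fails if it takes over 48 s, if anything falls off the work surface, if the arm or the gripper's body presses on something with over 40 N, if the wrist force passes 120 N, or if a joint passes its speed limit or range.

## Working session

There is one attempt and no reset: what is moved stays moved. The work goes in short steps, Python scripts to look and compute and a shell command to move; the robot and the scene stay as the last step left them, time stands still between calls to the robot, and variables do not carry over. Pictures are saved under pics/ and viewed, at most 10 in all, crops included, and the job is handed in when it is done.

```bash
mkdir -p pics; ls
python3 - <<'E'
from bench import arm
import cv2,json,numpy as np
print(arm.read_state())
for n in("scene","top"):
    d=arm.get_image(n); cv2.imwrite(f"pics/{n}0.png",d["image"][:,:,::-1])
    im=d.pop("image"); np.save(f"{n}0.npy",im)
    print(d); json.dump({k:np.array(v).tolist() for k,v in d.items()},open(f"{n}.json","w"))
E
```

```text
pics
{'clock': 0.0, 'joints': array([-1.05039187e+00,  3.85562284e-01,  6.59537050e-03, -5.20403643e-04,
       -1.19395121e+00, -2.58624214e-01]), 'joint_vel': array([-0.00173516,  0.00020101, -0.0006553 ,  0.00064818,  0.00046462,
       -0.00140129]), 'joint_efforts': array([-7.39208663e-04, -3.92286873e+01,  1.88404155e+01,  4.18612540e+00,
       -4.53675617e-03,  1.03047111e-05]), 'position': array([ 161.65276047, -603.18209036,  255.2029475 ]), 'ee_rot': array([-1.30421437e-01,  9.91458050e-01,  1.07326786e-03, -1.79138690e-04]), 'contact_force': array([-0.58495438,  0.65387703, -0.79676008]), 'wrist_torque': array([ 0.03012324, -0.01072809, -0.04141547]), 'grasp_force': 0.0, 'gripper_width': 85.57615815748186}
{'fx': 520.5399514866128, 'fy': 520.5399514866128, 'cx': 318.7618320896498, 'cy': 243.32502758517015, 'k1': -0.03858992475019889, 'xyz': array([  46.69009598,  852.83659609, 1000.57692441]), 'rotation': array([-0.21076305,  0.89041884, -0.39030173,  0.10196954])}
{'fx': 472.95099644067074, 'fy': 472.95099644067074, 'cx': 316.64661964462266, 'cy': 239.69493328046238, 'k1': -0.11469308041589901, 'xyz': array([ 422.39721594,   -7.7772911 , 1250.12976395]), 'rotation': array([ 0.70796165, -0.7053608 ,  0.02274367, -0.02718766])}
```

View pics/scene0.png

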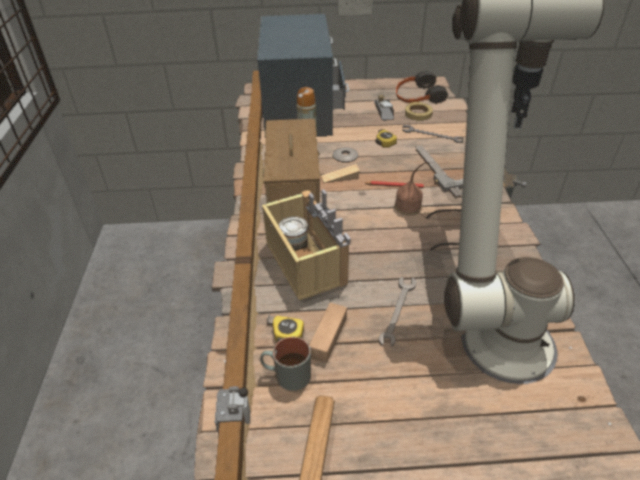

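View pics/top0.png

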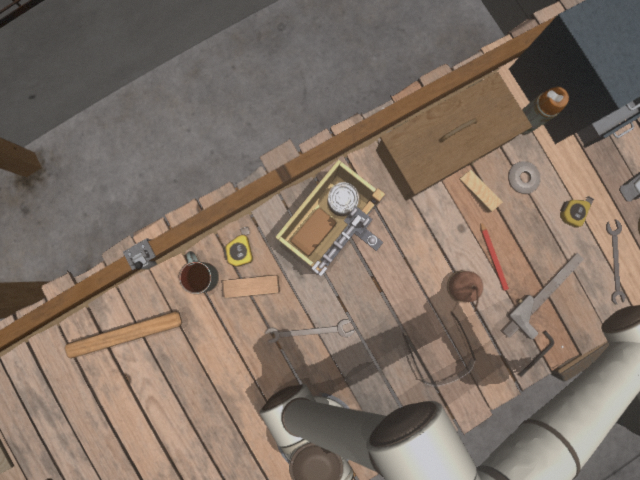

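The top view shows the crate at about (330,215), with the gate along its lower-right side from about (380,195) to (318,270). The robot base is at the bottom, near (300,450). Next I'll enlarge both views.

```bash
cat > h.py <<'E'
import json,numpy as np,cv2
from scipy.spatial.transform import Rotation as R
def cam(n):
    return json.load(open(f"{n}.json"))
def proj(n,P):
    d=cam(n); r=R.from_quat(d["rotation"]); p=r.inv().apply(np.atleast_2d(P)-d["xyz"])
    s=p[:,:2]/p[:,2:]; s=s*(1+d["k1"]*(s**2).sum(1,keepdims=True))
    return s*[d["fx"],d["fy"]]+[d["cx"],d["cy"]]
def ray(n,uv,z):
    d=cam(n); K=np.array([[d["fx"],0,d["cx"]],[0,d["fy"],d["cy"]],[0,0,1.]])
    s=cv2.undistortPoints(np.array(uv,float).reshape(-1,1,2),K,np.array([d["k1"],0,0,0.]))[:,0]
    v=R.from_quat(d["rotation"]).apply(np.c_[s,np.ones(len(s))]); o=np.array(d["xyz"])
    z=np.broadcast_to(z,len(v)); return o+v*((z-o[2])/v[:,2])[:,None]
E
python3 - <<'E'
import numpy as np,cv2
a=np.load("top0.npy")[150:290,260:400,::-1]; b=np.load("scene0.npy")[180:310,250:370,::-1]
o=np.zeros((600,800,3),np.uint8)
cv2.imwrite("pics/c_top.png",cv2.resize(a,None,fx=4.2,fy=4.2,interpolation=cv2.INTER_CUBIC))
cv2.imwrite("pics/c_scene.png",cv2.resize(b,None,fx=4.5,fy=4.5,interpolation=cv2.INTER_CUBIC))
E
```

```text
(no output)
```

View pics/c_top.png

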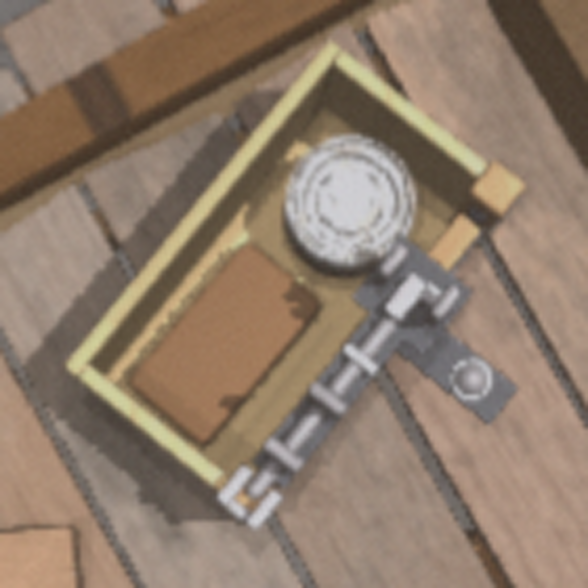

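View pics/c_scene.png

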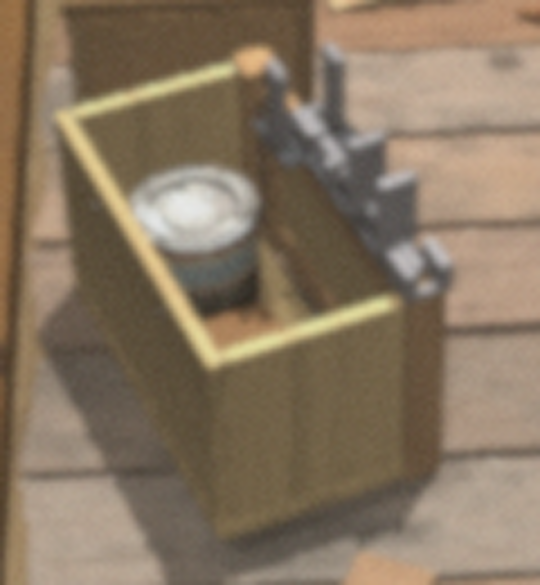

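The top crop shows safety ears at (393,258) and (445,300), bolt ears at (330,393) and (285,447), and back corners at (333,44) and (70,366). In the scene crop the bolt ear tops are at (410,176) and (367,138), the safety ear tops at (272,62) and (333,50), and a near crate corner at (212,362). Next I'll fit the crate pose to these.

Run:
```python
from h import *
from scipy.optimize import least_squares
M=np.array([(61,-124,140),(61,124,140),(-48,-35,196),(-86,-35,196),(-67,45,196),(-67,83,196)],float)
T=np.array([(333,44),(70,366),(393,258),(445,300),(330,393),(285,447)])/4.2+[260,150]
S=np.array([(62,115),(212,362),(272,62),(333,50),(367,138),(403,177)])/4.5+[250,180]
def W(p,M): return R.from_euler('z',p[2]).apply(M)+[p[0],p[1],0]
f=lambda p,which:np.concatenate([(proj("top",W(p,M))-T).ravel()*which[0],(proj("scene",W(p,M))-S).ravel()*which[1]])
for w in((1,0),(0,1),(1,1)):
    s=least_squares(f,[480,0,1.0],args=(w,)); print(w,s.x.round(3),abs(s.fun).max())
print(s.fun.reshape(-1,2).round(1).tolist())
p=s.x
q=W(p,np.array([(-67,-100,140),(-59,-35,185),(-67,56,185)])); print(q.round(1), np.hypot(q[:,0],q[:,1]))
from bench import arm
st=arm.read_state(); print(R.from_quat(st["ee_rot"]).as_matrix().round(3))
c=ray("top",[(466,285)],60);print("oil",c, "spout tip?",ray("top",[(455,312)],196))
```

```text
(1, 0) [563.717 -25.502   0.899] 3.2278941789457463
(0, 1) [562.578 -22.622   0.899] 2.1221513159216556
(1, 1) [563.494 -24.736   0.899] 3.1421917132374233
[[0.1, -3.1], [-2.8, 0.9], [0.2, -0.1], [1.1, 0.5], [-0.4, 0.8], [-0.3, 1.3], [-2.0, -2.3], [0.3, 1.2], [1.3, 0.1], [1.2, -1.1], [0.4, -1.1], [-0.9, -0.9]]
[[ 600.1 -139.4  140. ]
 [ 554.2  -92.7  185. ]
 [ 478.   -42.3  185. ]] [616.06425746 561.8784582  479.83617534]
[[-0.966 -0.259 -0.001]
 [-0.259  0.966  0.002]
 [ 0.     0.002 -1.   ]]
oil [[ 392.84333539 -378.90801905   60.        ]] spout tip? [[ 336.03474179 -310.84385436  196.        ]]
```

Run:
```python
from h import *
from scipy.optimize import least_squares
M=np.array([(-48,-35,196),(-86,-35,196),(-67,45,196),(-67,83,196)],float)
T=np.array([(393,258),(445,300),(330,393),(285,447)])/4.2+[260,150]
S=np.array([(272,62),(333,50),(367,138),(403,177)])/4.5+[250,180]
def W(p,M): return R.from_euler('z',p[2]).apply(M)+[p[0],p[1],0]
f=lambda p,which:np.concatenate([(proj("top",W(p,M))-T).ravel()*which[0],(proj("scene",W(p,M))-S).ravel()*which[1]])
for w in((1,0),(0,1),(1,1)):
    s=least_squares(f,[480,0,1.0],args=(w,)); p=s.x; print(w,s.x.round(3),abs(s.fun).max())
    print(W(p,np.array([(-67,-100,140),(-59,-35,185),(-67,56,185)])).round(1).tolist())
print(s.fun.reshape(-1,2).round(1).tolist())
# overlay
C=np.array([(x,y,z) for x in(-61,61) for y in(-124,124) for z in (0,140)]+[(-59,-35,185),(-67,56,185),(-67,-100,143)])
im=np.load("top0.npy")[:,:,::-1].copy();i2=np.load("scene0.npy")[:,:,::-1].copy()
out=[]
for n,(x,y) in(("top",(260,150)),("scene",(240,170))):
    im=cv2.resize(np.load(n+"0.npy")[y:y+140,x:x+140,::-1],None,fx=2.85,fy=2.85,interpolation=cv2.INTER_CUBIC)
    for u in list(proj(n,W(p,C)))+list(proj(n,W(p,M))): cv2.circle(im,tuple(int(v) for v in (u-[x-.5,y-.5])*2.85),2,(0,0,255),-1)
    out.append(im)
cv2.imwrite("pics/ov.png",np.hstack(out))
```

```text
(1, 0) [564.796 -24.25    0.902] 0.8952920459136067
[[601.7, -138.8, 140.0], [555.7, -92.2, 185.0], [479.3, -42.1, 185.0]]
(0, 1) [561.726 -19.563   0.932] 1.1780729576056217
[[602.1, -133.0, 140.0], [554.7, -87.8, 185.0], [476.8, -40.0, 185.0]]
(1, 1) [563.791 -22.872   0.915] 1.1219727648922913
[[602.1, -137.0, 140.0], [555.5, -91.0, 185.0], [478.5, -41.8, 185.0]]
[[-0.6, -0.6], [0.4, -0.3], [-0.7, 0.5], [-0.4, 1.1], [0.5, 0.4], [0.4, -1.0], [-0.0, -1.1], [-1.0, -0.9]]
```

View pics/ov.png

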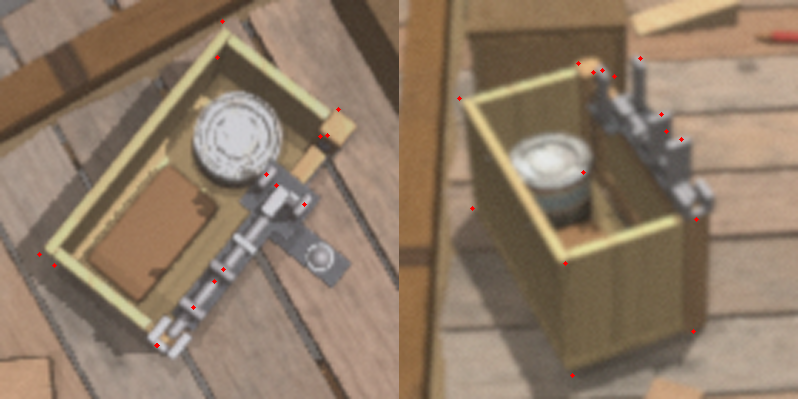

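Only the ears define the grasp, so I take that fit: safety pinch at about (555.5,-91.5), bolt pinch at about (479,-42), yaw about 0.905. Both are within reach. Now I turn the tool and cross over at height.

```bash
python3 -m pendant '[[0,0,-0.003,0,0,7.6,0.085],[0,0,-0.003,0,0,7.6,0.085],[0,0,-0.003,0,0,7.6,0.085],[0,0,-0.003,0,0,7.6,0.085],[0,0,-0.003,0,0,7.6,0.085],[0,0,-0.003,0,0,7.6,0.085],[0,0,-0.003,0,0,7.6,0.085],[0,0.02,0,0,0,0,0.085],[0,0.04,0,0,0,0,0.085],[0,0.04,0,0,0,0,0.085],[0,0.04,0,0,0,0,0.085]]'
python3 -m pendant '[[0,0.045,0,0,0,0,0.085],[0,0.045,0,0,0,0,0.085],[0,0.045,0,0,0,0,0.085],[0,0.045,0,0,0,0,0.085],[0,0.045,0,0,0,0,0.085],[0,0.045,0,0,0,0,0.085],[0,0.045,0,0,0,0,0.085],[0,0.045,0,0,0,0,0.085],[0,0.045,0,0,0,0,0.085],[0,0.04,0,0,0,0,0.085],[0,0.03,0,0,0,0,0.085],[0.007,0.02,0,0,0,0,0.085]]'
cat >> h.py <<'E'
YAW=0.905
def rel(P,yaw_y):
    "tool-frame shift (mm) to world P, and turn about tool z (deg) to bring tool y to heading yaw_y (deg, mod 180)"
    from bench import arm
    st=arm.read_state(); r=R.from_quat(st["ee_rot"]).as_matrix()
    h=np.degrees(np.arctan2(r[1,1],r[0,1])); t=-((yaw_y-h+90)%180-90)
    print(st["position"].round(1),"head",h.round(1),"tilt",r[:2,2].round(3),"shift",(r.T@(np.array(P)-st["position"])).round(1),"turn",round(t,1),"F",st["contact_force"].round(1),"w",round(st["gripper_width"],1),round(st["grasp_force"],1),"t",st["clock"],"j",st["joints"].round(2))
E
python3 -c "
from h import *
rel([555.5,-91.5,192],np.degrees(YAW))"
```

```text
clock: 1.2
position: [248.8, -492.3, 276.7]
ee_rot: [0.328, 0.945, 0.0, -0.0]
contact_force: [1.2, -0.2, 0.8]
gripper_width: 85.1
grasp_force: 0.0
clock: 2.4
position: [550.2, -98.5, 276.4]
ee_rot: [0.327, 0.945, -0.0, -0.001]
contact_force: [0.3, -0.4, 0.0]
gripper_width: 85.0
grasp_force: 0.0
[550.2 -98.5 276.4] head 51.9 tilt [-0.001 -0.   ] shift [ 0.1  8.8 84.4] turn 0.0 F [ 0.3 -0.4  0. ] w 85.0 0.0 t 2.4 j [ 0.11  0.26 -0.12 -0.   -1.19 -2.35]
```

```bash
python3 -m pendant '[[0,0.008,0.01,0,0,0,0.085],[0,0,0.01,0,0,0,0.085],[0,0,0.01,0,0,0,0.085],[0,0,0,0,0,0,0.085],[0,0,0,0,0,0,0.085]]' >/dev/null
python3 - <<'E'
from h import *
from bench import arm
rel([555.5,-91.5,192],np.degrees(YAW))
o=[]
for n,(x,y) in(("top",(260,150)),("scene",(240,140))):
    a=arm.get_image(n)["image"]; np.save(n+"1.npy",a)
    o.append(cv2.resize(a[y:y+140,x:x+140,::-1],None,fx=2.85,fy=2.85,interpolation=cv2.INTER_CUBIC))
cv2.imwrite("pics/s1.png",np.hstack(o))
E
```

```text
[553.4 -95.  247. ] head 51.7 tilt [-0.001 -0.   ] shift [ 0.5  4.1 55. ] turn -0.1 F [ 0.3  1.1 -0.1] w 84.9 0.0 t 2.9 j [ 0.12  0.28 -0.16  0.   -1.12 -2.36]
```

View pics/s1.png

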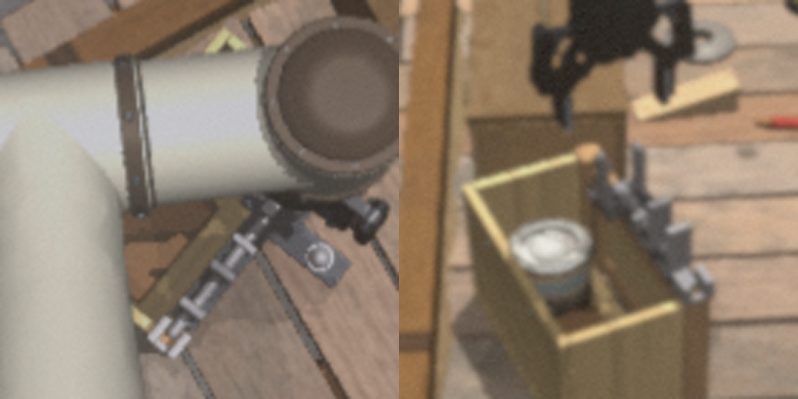

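The scene view shows the open fingers, with tips at (568,125) and (663,98), straddling the safety ears at (600,155) and (638,150). I can descend.

```bash
python3 -m pendant '[[0,0.004,0.01,0,0,0,0.085],[0,0,0.01,0,0,0,0.085],[0,0,0.01,0,0,0,0.085],[0,0,0.01,0,0,0,0.085],[0,0,0.01,0,0,0,0.085],[0,0,0.005,0,0,0,0.085],[0,0,0,0,0,0,0.085]]' | grep -E 'pos|force'
python3 -m pendant '[[0,0,0,0,0,0,0.06],[0,0,0,0,0,0,0.055],[0,0,0,0,0,0,0.05],[0,0,0,0,0,0,0.046]]'; python3 -m pendant '[[0,0,0,0,0,0,0.042],[0,0,0,0,0,0,0.038],[0,0,0,0,0,0,0.034],[0,0,0,0,0,0,0.032],[0,0,0,0,0,0,0.028],[0,0,0,0,0,0,0.028]]'
python3 -c "
from h import *
rel([555.5,-91.5,192],np.degrees(YAW))"
```

```text
position: [555.9, -90.9, 191.2]
contact_force: [0.7, -0.3, 0.7]
grasp_force: 0.0
clock: 4.1
position: [555.6, -92.1, 193.4]
ee_rot: [0.327, 0.945, -0.001, -0.0]
contact_force: [-3.4, -4.5, 3.8]
gripper_width: 45.8
grasp_force: 2.5
clock: 4.7
position: [556.1, -91.4, 193.7]
ee_rot: [0.327, 0.945, -0.0, 0.0]
contact_force: [-2.7, -1.1, 4.9]
gripper_width: 28.6
grasp_force: 27.7
[556.1 -91.4 193.7] head 51.8 tilt [ 0.    -0.001] shift [ 0.5 -0.4  1.7] turn -0.1 F [-2.7 -1.1  4.9] w 28.6 27.7 t 4.7 j [ 0.13  0.33 -0.24  0.   -1.   -2.36]
```

```bash
python3 -m pendant '[[0,0,0,0,0,0,0.028],[0,0,0,0,0,0,0.028],[0,0,0,0,0,0,0.085],[0,0,0,0,0,0,0.085],[0,0,0,0,0,0,0.085],[0,0,0,0,0,0,0.085],[0,0,-0.01,0,0,0,0.085],[0,0,-0.02,0,0,0,0.085],[0,0,-0.025,0,0,0,0.085]]'
python3 -m pendant '[[0,0,0,0,0,-8.2,0.085],[0,0,0,0,0,-8.2,0.085],[0,0,0,0,0,-8.2,0.085],[0,0,0,0,0,-8.2,0.085],[0,0,0,0,0,-8.2,0.085],[0,0,0,0,0,-8.2,0.085],[0,0,0,0,0,-8.2,0.085],[0,0,0,0,0,-8.2,0.085],[0,0,0,0,0,-8.2,0.085],[0,0,0,0,0,-8.2,0.085],[0,0,0,0,0,-8,0.085],[0,0,0,0,0,0,0.085]]'
python3 -m pendant '[[0,0.03,0,0,0,0,0.085],[0.004,0.03,0,0,0,0,0.085],[0.004,0.031,0,0,0,0,0.085],[0,0,0,0,0,0,0.085],[0,0,0,0,0,0,0.085]]'>/dev/null
python3 - <<'E'
from h import *
from bench import arm
rel([479,-42,192],90+np.degrees(YAW))
o=[]
for n,(x,y) in(("top",(260,150)),("scene",(240,140))):
    a=arm.get_image(n)["image"]; np.save(n+"1.npy",a)
    o.append(cv2.resize(a[y:y+140,x:x+140,::-1],None,fx=2.85,fy=2.85,interpolation=cv2.INTER_CUBIC))
cv2.imwrite("pics/s2.png",np.hstack(o))
E
```

```text
clock: 5.6
position: [556.1, -90.9, 247.7]
ee_rot: [0.327, 0.945, -0.0, -0.001]
contact_force: [-0.6, 0.3, 0.5]
gripper_width: 84.9
grasp_force: 0.0
clock: 6.8
position: [556.6, -90.9, 248.0]
ee_rot: [-0.437, 0.9, -0.0, 0.0]
contact_force: [-0.1, -0.8, -0.6]
gripper_width: 85.2
grasp_force: 0.0
[480.1 -40.6 248.3] head 141.7 tilt [0.002 0.   ] shift [ 1.8  0.1 56.3] turn -0.1 F [-0.7 -0.3  0.8] w 85.0 0.0 t 7.3 j [ 0.25  0.15 -0.34  0.   -1.08 -0.92]
```

View pics/s2.png

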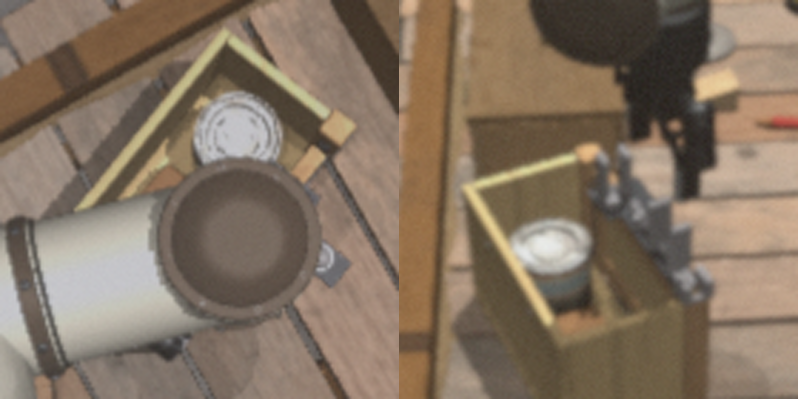

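```bash
python3 - <<'E'
from h import *
u=np.array([np.cos(np.radians(141.7)),np.sin(np.radians(141.7)),0])
for s in(47,-47):
    print(s,((proj("scene",np.array([480.1,-40.6,234])+s*u)-[240,140])*2.85+[400,0]).round(0))
E
python3 -m pendant '[[0.002,0,0.01,0,0,0,0.085],[0,0,0.01,0,0,0,0.085],[0,0,0.01,0,0,0,0.085],[0,0,0.01,0,0,0,0.085],[0,0,0,0,0,0,0.085]]'
```

```text
47 [[689. 202.]]
-47 [[641. 141.]]
clock: 7.9
position: [477.6, -42.7, 205.1]
ee_rot: [-0.437, 0.9, 0.001, -0.002]
contact_force: [-0.4, -0.6, -0.2]
gripper_width: 85.0
grasp_force: 0.0
```

The near fingertip is predicted at (689,202) and seen at (690,195), so the pose holds. I continue down and pinch.

```bash
python3 -m pendant '[[0,0,0.007,0,0,0,0.085],[0,0,0.007,0,0,0,0.085],[0,0,0,0,0,0,0.06],[0,0,0,0,0,0,0.055],[0,0,0,0,0,0,0.05],[0,0,0,0,0,0,0.046]]'; python3 -m pendant '[[0,0,0,0,0,0,0.042],[0,0,0,0,0,0,0.038],[0,0,0,0,0,0,0.034],[0,0,0,0,0,0,0.03],[0,0,0,0,0,0,0.02],[0,0,0,0,0,0,0.02],[0,0,0,0,0,0,0.02]]'
python3 -c "
from h import *
rel([479,-42,192],90+np.degrees(YAW))"
```

```text
clock: 8.5
position: [477.2, -42.0, 193.6]
ee_rot: [-0.437, 0.9, 0.001, -0.001]
contact_force: [-6.2, 4.3, 4.5]
gripper_width: 46.4
grasp_force: 3.6
clock: 9.2
position: [476.6, -41.7, 194.1]
ee_rot: [-0.436, 0.9, 0.002, -0.002]
contact_force: [-7.5, 6.4, 9.4]
gripper_width: 28.6
grasp_force: 59.3
[476.6 -41.7 194.1] head 141.7 tilt [-0.004  0.002] shift [-1.3 -2.1  2.1] turn -0.1 F [-7.5  6.4  9.4] w 28.6 59.3 t 9.2 j [ 0.25  0.2  -0.43 -0.   -0.95 -0.92]
```

```bash
python3 -m pendant '[[0.005,0.001,0,0,0,-2,0.02],[0.0109,0,0,0,0,-4,0.02],[0.0109,-0.0004,0,0,0,-4,0.02],[0.0109,-0.0004,0,0,0,-4,0.02],[0,0,0,0,0,0,0.02]]'
cat > sw.py <<'E'
from h import *
from bench import arm
st=arm.read_state(); r=R.from_quat(st["ee_rot"]).as_matrix()
h=np.degrees(np.arctan2(r[1,1],r[0,1])); th=(h-141.7)%360
d=st["position"][:2]-np.array([601.9,-138]); g=np.degrees(np.arctan2(d[1],d[0]))%360-141.85
print("tool turn",th.round(1),"gate by pos",g.round(1),"radius",np.hypot(*d).round(1),"F tool",(r.T@st["contact_force"]).round(1),"T",(r.T@st["wrist_torque"]).round(2),"w",st["gripper_width"].round(1),"z",st["position"][2].round(1))
E
python3 sw.py
```

```text
clock: 9.7
position: [456.9, -74.5, 194.1]
ee_rot: [-0.543, 0.84, 0.0, -0.001]
contact_force: [-3.6, 4.0, 6.4]
gripper_width: 28.8
grasp_force: 61.2Traceback (most recent call last):
  File "sw.py", line 6, in <module>
    print("tool turn",th.round(1),"gate by pos",g.round(1),"radius",np.hypot(*d).round(1),"F tool",(r.T@st["contact_force"]).round(1),"T",(r.T@st["wrist_torque"]).round(2),"w",st["gripper_width"].round(1),"z",st["position"][2].round(1))
                                                                                                                                                                                ^^^^^^^^^^^^^^^^^^^^^^^^^
AttributeError: 'float' object has no attribute 'round'
```

```bash
sed -i 's/st\["gripper_width"\].round(1)/round(st["gripper_width"],1)/' sw.py; python3 sw.py; python3 -m pendant '[[0.0109,-0.0004,0,0,0,-4,0.02],[0.0109,-0.0004,0,0,0,-4,0.02],[0.0109,-0.0004,0,0,0,-4,0.02],[0.0109,-0.0004,0,0,0,-4,0.02],[0,0,0,0,0,0,0.02]]'|grep clock; python3 sw.py
```

```text
tool turn 14.0 gate by pos 14.5 radius 158.3 F tool [-2.1  4.9 -6.4] T [-2.04 -0.33  0.05] w 28.8 z 194.1
clock: 10.2
tool turn 30.1 gate by pos 30.3 radius 158.2 F tool [-1.4  4.  -6.3] T [-1.72 -0.45  0.06] w 28.4 z 194.1
```

```bash
python3 -m pendant '[[0.0109,-0.0004,0,0,0,-4,0.02],[0.0109,-0.0004,0,0,0,-4,0.02],[0.0109,-0.0004,0,0,0,-4,0.02],[0.0109,-0.0004,0,0,0,-4,0.02],[0,0,0,0,0,0,0.02]]'|grep clock; python3 sw.py;  python3 -m pendant '[[0.0109,-0.0004,0,0,0,-4,0.02],[0.0109,-0.0004,0,0,0,-4,0.02],[0.0109,-0.0004,0,0,0,-4,0.02],[0.0109,-0.0004,0,0,0,-4,0.02],[0,0,0,0,0,0,0.02]]'|grep clock; python3 sw.py
```

```text
clock: 10.7
tool turn 46.1 gate by pos 46.4 radius 157.9 F tool [ 4.9  1.4 -3.6] T [-1.41  1.35 -0.22] w 28.2 z 194.2
clock: 11.2
tool turn 62.1 gate by pos 62.0 radius 157.5 F tool [-3.3  0.7 -7. ] T [-1.23 -0.86 -0.1 ] w 28.7 z 194.1
```

```bash
python3 -m pendant '[[0.0109,-0.0004,0,0,0,-4,0.02],[0.0109,-0.0004,0,0,0,-4,0.02],[0.003,0,0,0,0,-1,0.02],[0,0,0,0,0,0,0.02],[0,0,0,0,0,0,0.02],[0,0,0,0,0,0,0.02]]'|grep -E 'clock|grasp'; python3 sw.py
python3 - <<'E'
from h import *
from bench import arm
o=[]
for n,(x,y) in(("top",(260,150)),("scene",(240,140))):
    a=arm.get_image(n)["image"]
    o.append(cv2.resize(a[y:y+200,x:x+200,::-1],None,fx=2,fy=2,interpolation=cv2.INTER_CUBIC))
cv2.imwrite("pics/s3.png",np.hstack(o))
E
```

```text
clock: 11.8
grasp_force: 61.7
tool turn 71.0 gate by pos 70.7 radius 157.2 F tool [-2.   1.4 -5.1] T [-1.28 -0.48  0.05] w 28.5 z 194.1
```

View pics/s3.png

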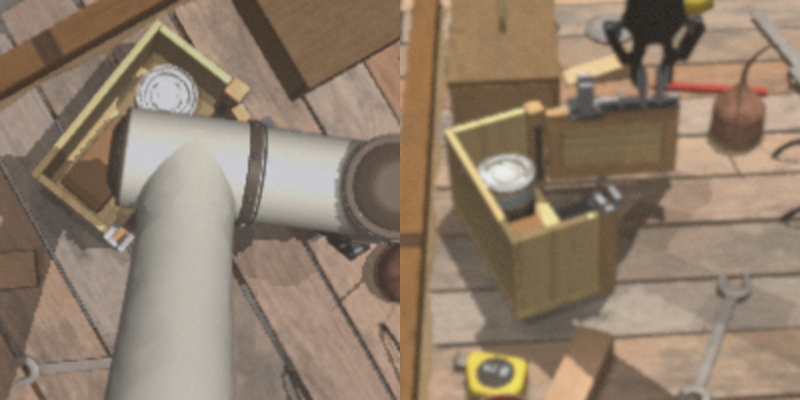

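The scene view shows the gate swung wide, with the leaf from (540,140) to (675,130). The fingers hold the bolt ears at (650,95), and the tin, tape and oil can have not moved. The angle is about 1.23 rad, so I hand the job in.

```bash
python3 sw.py; python3 -c "
from bench import arm
print(arm.job_done())"
```

```text
tool turn 71.0 gate by pos 70.7 radius 157.2 F tool [-2.6  0.6 -4.9] T [-1.29 -0.45  0.06] w 28.5 z 194.1
the job is handed in; nothing more can be done
None
```

The job is handed in, but no verdict was returned: I pinched both catches, swung the gate out to about 1.23 rad by tool pose (stop at 1.3), and the fingers still hold it there by the bolt ears, with nothing in view disturbed.

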